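Uncap the grinding spindle whose thread hand is unknown

TASK

Get the open (left) disc of the twin wet grinder ready for a disc change: draw the clear splash screen with the orange top edge straight up out of its slotted uprights and stand it upright in the free middle slot of the wooden drying rack, letting it go there. Then unscrew the knurled cap in the middle of the disc; nobody knows whether its thread is right- or left-handed, so try loosening it both ways, and never pull it off without unscrewing it. Finish while still holding the cap in the gripper, lifted well clear above its spindle, a good 60 mm or more above the disc and touching nothing else; leave the tape roll, the stone and the orange strips where they lie.

Things in the scene. Friction and masses are not known exactly. Their poses are not given: they have to be found in the camera images.
- machine: Grey twin-disc wet grinder, fixed, 250 (its x) x 440 (y) mm, deck 100 mm high. Origin on the bench under its middle; z up, x points to its back, away from the operator. A white bowl, 190 mm wide, rim 130 mm above the bench, rings each disc; the left one (+y) is open, the right one (-y) is closed by a white lid, 169 mm high, which stays on. A thin water spout, 174 mm high, stands between them at y = 0.
- spindle (a point): Point on the left spindle's vertical axis at the top of the steel flange on which the cap is seated: 114 mm above the bench, machine x = 0, y = +108 mm. The flange is 48 mm wide and 4 mm high on the dark 150 mm disc. The spindle is locked against turning.
- nose_top (a point): Top of the threaded spindle nose inside the cap, on its axis, 20 mm above the flange. Three-start quick thread, 28 mm wide, lead 19 mm a turn, right- or left-handed, it differs from start to start. Turned the loosening way the cap climbs 8 mm and is free after 150 to 160 degrees; the wrong way it meets a firm stop within 12 degrees (17 if forced). It turns easily.
- cap: Knurled round aluminium cap nut, 40 mm diameter, 36 mm tall, about 100 g, closed on top, with a red mark on top from the centre along its own +x. Origin at the centre of its underside, z up. At the start it is screwed fully down on the flange, red mark to the machine's back within 3 degrees. About 1 mm of play; let go part-way, it stays where it is on the thread.
- screen: Splash screen: clear sheet 176 (its y) x 5 (x) mm, 100 mm tall in all; its top 20 mm is an orange trim, 150 mm long and 8 mm thick, to grip it by; about 120 g. Origin at the middle of the bottom edge, z up. At the start it stands 60 mm behind the cap's axis, too near for a hand to turn the cap.
- screen_slots (a point): Middle of the screen's foot as it stands in its uprights on the grinder: 134 mm above the bench, machine x = +60, y = +108 mm. A dark steel upright at each end of the screen rises 45 mm above this point; the vertical slots are 8 mm wide and open at the top.
- rack: Wooden drying rack, fixed: base 130 (its x) x 190 (y) x 16 mm, origin on the bench under its centre, z up. Two rows of 10 mm dowels at y = -55 and +55 mm, tops 71 mm above the bench, form three slots along its y. Grey tiles, tops 91 mm above the bench, 8 mm thick, fill the slots at x = -41 and +41 mm; the middle slot, x = 0, is free, 13 mm wide, floor 16 mm above the bench.
- tape: Green roll of tape lying flat, 90 mm diameter, 25 mm high, origin at the centre of its underside. Leave alone.
- stone: Brown-grey stone about 62 mm wide and 40 mm high, origin at the centre of its underside. Leave alone.
- strips: Two orange plastic strips joined side by side, lying flat, about 30 x 180 x 8 mm along its y, origin under the longer strip's middle. Leave alone.

How it is judged:
On the way, in this order (a step that is already met when the one before it is completed fails the run):
1. the splash screen is drawn up clear of its slotted uprights, still upright (z of screen in the frame of screen_slots above 0.047 m and angle between screen's own z axis and vertical below 0.4 rad), for 0.1 s.
2. the screen stands in the free middle slot of the rack, let go (x of screen in the frame of rack between -0.012 and 0.012 m and y of screen in the frame of rack between -0.035 and 0.035 m and z of screen in the frame of rack between 0.01 and 0.024 m and angle between screen's own z axis and vertical below 0.2 rad and angle between the y axis of screen and the y axis of rack, either way round below 0.2 rad and contact force between the fingers and screen below 0.1 N), for 0.3 s.
3. the cap is lifted clear off its spindle in the gripper (z of cap in the frame of spindle above 0.025 m and contact force between the fingers and cap above 0.5 N), for 0.1 s.
At the end, for the whole second after the job is handed in: Gripper still holds the cap at rest, underside over 50 mm above the flange, within 120 mm of the spindle axis sideways, touching nothing else; screen released and at rest on the floor of the rack's middle slot, within 12 mm across and 35 mm along it, upright and in line within 0.2 rad (all of step 2 and z of cap in the frame of spindle above 0.05 m and contact force between the fingers and cap above 0.5 N and contact force between cap and machine below 0.05 N and contact force between cap and rack below 0.05 N and contact force between cap and screen below 0.05 N and linear speed of cap below 0.03 m/s and horizontal distance between cap and spindle below 0.12 m and linear speed of screen below 0.02 m/s); the arm keeps its last pose, push and grip.
It fails at once if the cap is pulled up its spindle without being unscrewed (z of cap in the frame of spindle between 0.0028 and 0.005 m and horizontal distance between cap and spindle below 0.01 m and angle between the x axis of cap and the x axis of machine, either way round below 0.33 rad).
It fails at once if the screen is tipped over (angle between screen's own z axis and vertical above 0.8 rad).
It fails at once if tape: knocked out of place (distance of tape from where it was at the start of the episode above 0.02 m).
It fails at once if stone: knocked out of place (distance of stone from where it was at the start of the episode above 0.02 m).
It fails at once if strips: knocked out of place (distance of strips from where it was at the start of the episode above 0.02 m).
It also fails if it takes over 72 s, if anything falls off the work surface, if the arm or the gripper's body presses on something with over 40 N, if the wrist force passes 120 N, or if a joint passes its speed limit or range.

ROBOT

A 6-joint arm with a two-finger parallel gripper is mounted at the origin on the work surface. World frame = base frame: x ahead of the robot, y to its left, z up, the work surface at z = 0. Lengths are in m, angles in rad, forces in N, time in s.
With the tool pointing down it reaches from about 0.325 to 0.9 m from the base axis. Payload 6.1 kg.
Tool frame: the origin (TCP) lies midway between the tips of the shut fingers; the grasp point (between the pads) lies 19 mm behind it (manip.hold_point_z is the distance from the TCP to the grasp point, in m); z points along the fingers, y is the line along which they close (so a half turn about z gives the same grasp; the last joint's range is limited). The gripper opens to 87 mm and grips with 3 to 60 N. Pads are 19 mm wide; open, the fingers measure 117 mm over their backs; the gripper's body (75 mm by 190 mm) begins 51 mm behind the grasp point.
Start: joints at [-1.24, 0.22, 1.526, -0, 1.395, -0.126], TCP at [0.276, -0.561, 0.223] pointing down, gripper open.
Joint ranges: [-2.98, 2.98], [-0.91, 2.08], [0.09, 2.57], [-1.24, 4.39], [0.2, 2.65], [-2.68, 2.68]. Speed limits (rad/s): [2.57, 2.57, 3.01, 3.14, 3.14, 3.14].

INTERFACE

Orientations are given as a unit quaternion [x, y, z, w].
In Python, from cell import manip gives the robot as it stands.
- The arm moves only by the tool play_rows, never from a script. Its argument "plan" is a list of rows, each a list of 7 numbers: the shift along the tool's x, y, z in mm, then the turn, a rotation vector about the tool's x, y, z in degrees, then the finger opening in mm, from 0 to 87. A call has exactly 10 rows; each row shifts and turns the commanded pose from where the row before left it, along the tool's axes as they then stand; what a row does not reach is not made up. A row lasts 1/8 s, in which the tool goes at most 62.5 mm and 10.7 degrees, less where a joint would pass 70% of its speed; a pose out of reach is approached as far as the arm can. A call is refused whole if a number of a shift passes 62.5 or a number of a turn 10.7, either way. A call with a gripper value outside its range is refused whole. The fingers move at their own pace and stop on an object; "newtons" is the grip in N (left out, the last holds). Time passes only in rows, so rows that do not move let the fingers close, or fill a call up. It gives the time, the measured TCP pose, the force, the opening and the grip force at its end, in the units of the state.
- manip.state(): the state, without advancing time (a new reading comes with each control period).
- manip.read_camera(name): name is "side" or "top" or "wrist"; returns (picture, depth): 480x640x3 uint8, red, green, blue; 480x640 float32, m along the optical axis (not along the pixel's ray), 0 where there is no reading.
- manip.camera_params(name): a dict with "K" (3x3 intrinsics, pixels), "rvec" (rotation vector, rad) and "tvec" (3), from world to camera coordinates, as OpenCV has them. Camera axes: x right, y down, z forward; pixel columns grow to the right and rows downward; lengths in m; the calibration is good to about 2 mm. The wrist camera is an equidistant fisheye: a pixel r from the principal point sees the ray r / f radians off the axis. A picture is of the moment at which its call begins: read the wrist's pose just before it. camera_params takes no time and is no camera call; for the wrist camera it gives the pose at the moment of the call.
- manip.close_job(): hands the job in; it is judged then, once.
Trained networks look in the newest picture that a camera, given by its name, has taken for a name from the list of things; names that differ only in an ending like _2 or _b are one class to them, and where a whole thing is asked for, a point or a joint stands for the part that bears it (a point fixed in the world has none). Each returns a list of dicts, best first, with "p" (0 to 1); they miss things now and then, are a little off and sometimes report something else, mostly with a low value. They report only what shows in the picture. A call takes as long as a camera call.
- manip.search_frame(camera, label): "centre" ([x, y, z] in m, in world coordinates, good to about 4 mm: the middle of the surface that is visible of it).
- manip.regions_of(camera, label): "mask" (480x640 bool, what is visible of it).
The state is a dict: "clock": time; "joints": joint angles; "qvel": joint speeds; "joint_efforts": joint torques, N m; "eef_pos": TCP position; "tcp_rot": TCP orientation; "ft_force": force on the tool from outside, world axes, zero at the start; "torque": the same for the moment, N m; "finger_gap": finger opening in m; "gripper_force": force on a finger pad.
Only numpy, scipy, OpenCV 4.12 (cv2) and the standard library are available. Lean on these libraries where they do the work, as an engineer would, in place of code of your own. Each camera call takes 0.05 s, during which the arm holds its last target. There are 200 camera calls.

## Working session

There is one attempt and no reset: what is moved stays moved. The work goes in short steps, Python scripts to look and compute and a tool call to move; the robot and the scene stay as the last step left them, time stands still between calls to the robot, and variables do not carry over. Pictures are saved under pics/ and viewed, at most 10 in all, crops included, and the job is handed in when it is done.

Besides the shell and the picture viewer there is one more tool, called after "Emit:" as a command line: name --pt "numbers of a row" for each row, then --argument value for the rest. play_rows: Moves the arm, as the interface text tells. Its arguments: {"type":"object","properties":{"plan":{"type":"array","items":{"type":"array","items":{"type":"number"}}},"newtons":{"type":"number"}},"required":["plan"]}

```bash
ls; mkdir -p pics
cat > h.py <<'E'
import numpy as np, cv2
from cell import manip
from scipy.spatial.transform import Rotation as R
def cam(n):
    p=manip.camera_params(n); im,d=manip.read_camera(n)
    return im,d,np.array(p["K"]),R.from_rotvec(np.array(p["rvec"]).ravel()).as_matrix(),np.array(p["tvec"]).ravel()
def cloud(d,K,Rm,t):  # pinhole
    v,u=np.mgrid[:480,:640]
    P=np.stack([(u-K[0,2])/K[0,0]*d,(v-K[1,2])/K[1,1]*d,d],-1)
    W=(P-t)@Rm; W[d<=0]=np.nan
    return W
E
python3 - <<'E'
from h import *
for n in("top","side"):
    im,d,K,Rm,t=cam(n); cv2.imwrite(f"pics/{n}0.png",im[:,:,::-1]); np.savez(f"{n}0.npz",im=im,d=d,K=K,R=Rm,t=t)
    print(n,K[0,0],-Rm.T@t)
    for l in("machine","cap","screen","rack","tape","stone","strips"):
        r=manip.search_frame(n,l); print(l,[(np.round(x["centre"],3).tolist(),round(x["p"],2)) for x in r[:2]])
s=manip.state();print(s["clock"],s["eef_pos"],s["tcp_rot"])
E
```

```text
pics
top 465.1315842741153 [0.51182738 0.08330628 1.05440033]
machine [([0.526, -0.136, 0.107], 0.66)]
cap [([0.516, -0.023, 0.149], 0.71), ([0.529, -0.134, 0.107], 0.68)]
screen [([0.57, -0.014, 0.236], 0.6)]
rack [([0.447, 0.308, 0.017], 0.82)]
tape [([0.675, 0.265, 0.028], 0.62)]
stone [([0.744, 0.128, 0.034], 0.65)]
strips [([0.761, -0.154, 0.004], 0.95)]
side 445.28827460684005 [0.27478604 0.70422591 0.61419892]
machine [([0.497, 0.016, 0.1], 0.79)]
cap [([0.51, -0.012, 0.141], 0.78)]
screen [([0.567, -0.01, 0.197], 0.93)]
rack [([0.441, 0.345, 0.017], 0.96)]
tape [([0.671, 0.271, 0.02], 0.96)]
stone [([0.74, 0.139, 0.027], 0.84), ([0.571, -0.011, 0.198], 0.64)]
strips [([0.762, -0.144, 0.004], 0.69)]
0.8 [ 0.27568168 -0.56091048  0.22256521] [9.74027515e-01 2.26429679e-01 4.33472313e-07 1.03401031e-05]
```

View pics/top0.png

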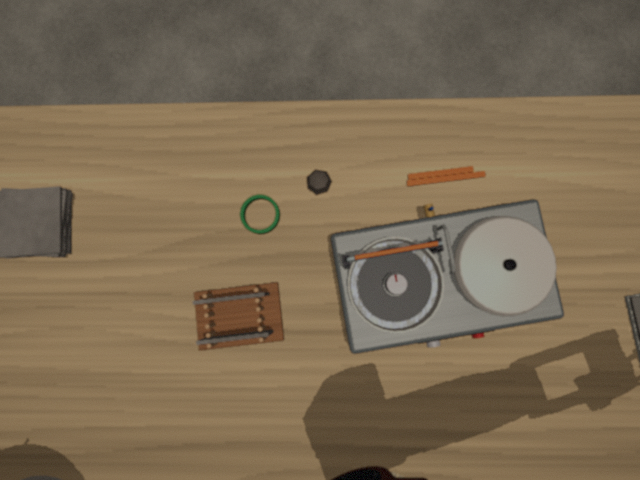

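View pics/side0.png

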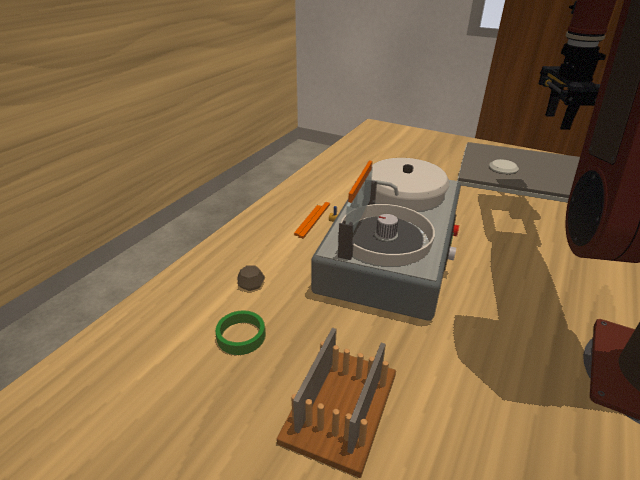

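The top view shows the screen's orange trim running from (348,259) to (440,244), the cap at (396,284) with its red mark toward the back, and the rack centred near (239,316). The side view agrees: the rack's middle slot is empty and the uprights stand at the ends of the screen.

```bash
cat > m.py <<'E'
from h import *
def rect(P): 
    r=cv2.minAreaRect((P[:,:2]*1000).astype(np.float32)); return np.round(r[0],1),np.round(r[1],1),round(r[2],2)
for n in("top","side"):
    f=np.load(n+"0.npz"); W=cloud(f["d"],f["K"],f["R"],f["t"]); im=f["im"].astype(int); 
    x,y,z=W[...,0],W[...,1],W[...,2]; hsv=cv2.cvtColor(f["im"],cv2.COLOR_RGB2HSV)
    def show(l,m):
        m=cv2.morphologyEx(m.astype(np.uint8),cv2.MORPH_OPEN,np.ones((2,2)))>0
        P=W[m]; 
        if len(P)<10: print(n,l,len(P)); return
        c=np.median(P,0); q=P[:,:2]-P[:,:2].mean(0); v=np.linalg.svd(q,full_matrices=False)[2][0]
        print(n,l,len(P),"mean",np.round(P.mean(0),4),"zmed",c[2].round(4),"rect",*rect(P),"pca",round(np.degrees(np.arctan2(v[1],v[0]))%180,2))
    org=(hsv[...,0]<14)&(hsv[...,1]>170)&(hsv[...,2]>90)
    near=(abs(x-.55)<.12)&(abs(y+.02)<.15)
    show("trim",org&near&(z>.2)); 
    show("captop",(np.hypot(x-.515,y+.02)<.035)&(z>.142)&(z<.16))
    show("cap",(np.hypot(x-.515,y+.02)<.035)&(z>.125)&(z<.16))
    show("deck",(abs(z-.1)<.006)&(abs(x-.55)<.25)&(abs(y+.13)<.3))
    show("machine",(z>.05)&(z<.14)&(abs(x-.55)<.25)&(abs(y+.13)<.3))
    show("lid",(z>.155)&(z<.175)&(abs(x-.55)<.2)&(y<-.1)&(hsv[...,1]<60))
    rk=(abs(x-.445)<.13)&(abs(y-.315)<.15)
    show("rackbase",rk&(z>.010)&(z<.022)); show("rackall",rk&(z>.010))
    for s in(0,1):
        show("tile%d"%s,rk&(z>.084)&(z<.1)&((x>.447) if s else (x<.447)))
E
python3 m.py
```

```text
top trim 247 mean [ 0.5728 -0.0245  0.2294] zmed 0.2321 rect [573.2 -24. ] [  5.9 155.4] 9.61 pca 99.56Traceback (most recent call last):
  File "m.py", line 16, in <module>
    show("captop",(np.hypot(x-.515,y+.02)<.035)&(z>.142)&(z<.16))
    ~~~~^^^^^^^^^^^^^^^^^^^^^^^^^^^^^^^^^^^^^^^^^^^^^^^^^^^^^^^^^
  File "m.py", line 11, in show
    c=np.median(P,0); q=P[:,:2]-P[:,:2].mean(0); v=np.linalg.svd(q,full_matrices=False)[2][0]
                                                   ~~~~~~~~~~~~~^^^^^^^^^^^^^^^^^^^^^^^
    u, s, vh = gufunc(a, signature=signature)
               ~~~~~~^^^^^^^^^^^^^^^^^^^^^^^^
    raise LinAlgError("SVD did not converge")
numpy.linalg.LinAlgError: SVD did not converge
```

Dilated mask at the edge picks up NaNs; filter.

```bash
sed -i 's/P=W\[m\]; /P=W[m]; P=P[np.isfinite(P).all(1)]/' m.py; sed -i 's/P=P\[np.isfinite(P).all(1)\]$/P=P[np.isfinite(P).all(1)]/' m.py; python3 m.py
```

```text
top trim 247 mean [ 0.5728 -0.0245  0.2294] zmed 0.2321 rect [573.2 -24. ] [  5.9 155.4] 9.61 pca 99.56
top captop 343 mean [ 0.512  -0.0281  0.1452] zmed 0.1482 rect [511.8 -30.3] [45.  39.1] 89.5 pca 72.21
top cap 358 mean [ 0.5121 -0.0274  0.145 ] zmed 0.1482 rect [511.8 -29.6] [46.4 39.1] 89.5 pca 75.47
top deck 11181 mean [ 0.5178 -0.1056  0.1009] zmed 0.1003 rect [ 526.3 -157.6] [261.7 481. ] 9.75 pca 99.89
top machine 17510 mean [ 0.5158 -0.0858  0.1029] zmed 0.1013 rect [ 537.9 -154.6] [313.  482.5] 9.61 pca 99.09
top lid 372 mean [ 0.5669 -0.1754  0.1613] zmed 0.1677 rect [ 558.4 -181.8] [177.9  90.3] 63.54 pca 71.74
top rackbase 3726 mean [0.4463 0.3024 0.0172] zmed 0.0147 rect [443.  308.5] [131.4 188.8] 6.31 pca 95.35
top rackall 4983 mean [0.4445 0.3044 0.028 ] zmed 0.0155 rect [442.6 312.1] [131.4 196.1] 6.31 pca 95.8
top tile0 292 mean [0.4015 0.307  0.0715] zmed 0.0891 rect [398.6 317.6] [ 15.1 175.5] 6.53 pca 97.37
top tile1 281 mean [0.4842 0.3169 0.0681] zmed 0.0886 rect [483.  326.4] [  8.3 174.1] 6.43 pca 96.85
side trim 262 mean [ 0.5701 -0.0091  0.2237] zmed 0.
[... 315 characters left out ...]
d 0.1016 rect [ 541.4 -221. ] [245.8 619.2] 9.11 pca 73.53
side machine 11580 mean [ 0.4888 -0.0155  0.0993] zmed 0.1023 rect [ 559.6 -210.1] [323.1 619.9] 12.04 pca 80.13
side lid 341 mean [ 0.555  -0.3204  0.1591] zmed 0.156 rect [  621.6 -1193.4] [  84.7 2148.3] 4.22 pca 94.92
side rackbase 5529 mean [0.4338 0.3356 0.0173] zmed 0.0161 rect [445.3 305.5] [128.4 201.3] 6.36 pca 89.43
side rackall 9721 mean [0.438  0.3287 0.0347] zmed 0.0173 rect [448.4 280.1] [129.3 252.8] 6.75 pca 93.51
side tile0 553 mean [0.4033 0.3121 0.0869] zmed 0.0906 rect [410.6 265.4] [ 10.5 232.7] 8.12 pca 96.74
side tile1 540 mean [0.4845 0.3212 0.0872] zmed 0.0903 rect [494.8 275. ] [ 19.7 232.1] 11.47 pca 97.32
```

```bash
cat >> h.py <<'E'
def onplane(uv,z,K,Rm,t,fish=False):
    uv=np.atleast_2d(np.asarray(uv,float)); a=(uv-[K[0,2],K[1,2]])/[K[0,0],K[1,1]]
    if fish:
        r=np.linalg.norm(a,axis=1)[:,None]; ray=np.hstack([a/np.maximum(r,1e-9)*np.sin(r),np.cos(r)])
    else: ray=np.hstack([a,np.ones((len(a),1))])
    ray=ray@Rm; c=-Rm.T@t
    return c+ray*((z-c[2])/ray[:,2])[:,None]
def rectmm(P):
    r=cv2.minAreaRect((P[:,:2]*1000).astype(np.float32)); return np.round(r[0],1),np.round(r[1],1),round(r[2],2)
def plan(goal,yaw):   # tool-down goal; yaw of tool x (deg). prints shift in tool axes and turn about tool z
    s=manip.state(); Q=R.from_quat(s["tcp_rot"]).as_matrix(); d=Q.T@(np.array(goal)-s["eef_pos"])*1000
    Y=np.radians(yaw); G=np.array([[np.cos(Y),np.sin(Y),0],[np.sin(Y),-np.cos(Y),0],[0,0,-1]]).T
    rv=R.from_matrix(Q.T@G).as_rotvec(degrees=True)
    print("t",round(s["clock"],2),"tcp",np.round(s["eef_pos"],4),"yaw",round(np.degrees(np.arctan2(Q[1,0],Q[0,0])),2),"q1,q6",np.round(np.degrees([s["joints"][0],s["joints"][5]]),1),"\nshift(mm)",np.round(d,1),"world d",np.round((np.array(goal)-s["eef_pos"])*1000,1),"turn",np.round(rv,2),"gap",s["finger_gap"],"F",np.round(s["ft_force"],1))
E
python3 - <<'E'
from h import *
f=np.load("top0.npz"); im=f["im"]; a=(f["K"],f["R"],f["t"]); hsv=cv2.cvtColor(im,cv2.COLOR_RGB2HSV)
v,u=np.mgrid[:480,:640]
org=(hsv[...,0]<14)&(hsv[...,1]>170)&(hsv[...,2]>90)&(u>340)&(u<450)&(v>230)&(v<270)
P=np.c_[u[org],v[org]]; print("trim",rectmm(onplane(P,.234,*a)))
# tiles: grey low saturation within rack
g=(hsv[...,1]<60)&(u>185)&(u<280)
for s,m in(("hi",(v<305)&(v>280)),("lo",(v>325)&(v<350))):
    q=g&m; q=cv2.morphologyEx(q.astype(np.uint8),cv2.MORPH_OPEN,np.ones((3,3)))>0
    P=np.c_[u[q],v[q]]; print(s,len(P),rectmm(onplane(P,.091,*a)),onplane(P,.091,*a).mean(0).round(4))
b=(hsv[...,1]>110)&(u>185)&(u<292)&(v>275)&(v<357); 
br=(im[...,0]<135)&(hsv[...,1]>110)&(u>185)&(u<292)&(v>275)&(v<357)
br=cv2.morphologyEx(br.astype(np.uint8),cv2.MORPH_OPEN,np.ones((3,3)))>0
print("base",rectmm(onplane(np.c_[u[br],v[br]],.016,*a)))
red=((hsv[...,0]<8)|(hsv[...,0]>172))&(hsv[...,1]>120)&(abs(u-396)<15)&(abs(v-282)<15)
P=onplane(np.c_[u[red],v[red]],.15,*a);print("mark",rectmm(P))
c=(hsv[...,1]<70)&(im[...,0]>105)&(np.hypot(u-396,v-284)<15)|red
P=onplane(np.c_[u[c],v[c]],.15,*a);print("cap",cv2.minEnclosingCircle((P[:,:2]*1000).astype(np.float32)),P.mean(0))
plan([.573,-.024,.36],99.65)
E
```

```text
trim (array([573.1, -16.7]), array([  7.7, 143.9]), 9.89)
hi 159 (array([487.1, 312.8]), array([  6.8, 144.2]), 6.34) [0.4872 0.3157 0.091 ]
lo 323 (array([407.9, 303.1]), array([ 10.6, 147.3]), 6.54) [0.4082 0.3018 0.091 ]
base (array([447. , 308.2]), array([131.1, 191.3]), 6.56)
mark (array([0., 0.]), array([0., 0.]), 0.0)
cap ((512.3701782226562, -24.196413040161133), 22.87379264831543) [ 0.51244759 -0.02605455  0.15      ]
t 0.8 tcp [ 0.2757 -0.5609  0.2226] yaw 26.17 q1,q6 [-71.1  -7.2] 
shift(mm) [ 503.7 -350.7 -137.4] world d [297.3 536.9 137.4] turn [  0.     0.   -73.48] gap 0.08699390001898497 F [-0.2  0.2  0.7]
```

Emit:
play_rows --pt "10 -7 -55 0 0 0 60" --pt "40 -28 -30 0 0 0 60" --pt "42 -29 -30 0 0 0 60" --pt "45 -31 -22 0 0 0 60" --pt "45 -31 0 0 0 0 60" --pt "45 -31 0 0 0 0 60" --pt "45 -31 0 0 0 0 60" --pt "45 -31 0 0 0 0 60" --pt "45 -31 0 0 0 0 60" --pt "45 -31 0 0 0 0 60"

```text
clock: 2.05
eef_pos: [0.5176, -0.1275, 0.3598]
tcp_rot: [0.974, 0.226, 0.0, 0.0]
ft_force: [0.8, -0.3, 0.2]
finger_gap: 0.0603
gripper_force: 0.0
```

```bash
python3 -c "
from h import *
plan([.555,-.02,.36],99.7)"
```

```text
t 2.05 tcp [ 0.5176 -0.1275  0.3598] yaw 26.17 q1,q6 [-22.3  41.5] 
shift(mm) [ 81.  -80.   -0.2] world d [ 37.4 107.5   0.2] turn [ 5.000e-02 -0.000e+00 -7.353e+01] gap 0.06029091750188576 F [ 0.8 -0.3  0.2]
```

Emit:
play_rows --pt "40 -40 0 0 0 0 60" --pt "41 -40 0 0 0 0 60" --pt "0 0 0 0 0 -10.5 60" --pt "0 0 0 0 0 -10.5 60" --pt "0 0 0 0 0 -10.5 60" --pt "0 0 0 0 0 -10.5 60" --pt "0 0 0 0 0 -10.5 60" --pt "0 0 0 0 0 -10.5 60" --pt "0 0 0 0 0 -10.5 60" --pt "0 0 0 0 0 0 60"

```text
clock: 3.3
eef_pos: [0.5544, -0.0217, 0.3596]
tcp_rot: [0.646, 0.764, 0.0, 0.0]
ft_force: [-0.3, 0.1, -0.2]
finger_gap: 0.0599
gripper_force: 0.0
```

Run:
```python
from h import *
im,d,K,Rm,t=cam("wrist"); cv2.imwrite("pics/w1.png",im[:,:,::-1]); np.savez("w1.npz",im=im,d=d,K=K,R=Rm,t=t)
print(K,-Rm.T@t)
for l in("cap","screen"):
    print(l,[(x["centre"],x["p"]) for x in manip.search_frame("wrist",l)[:2]])
plan([.573,-.017,.36],99.7)
```

```text
[[371.64829954   0.         316.56664707]
 [  0.         371.64829954 240.73210187]
 [  0.           0.           1.        ]] [0.54218802 0.04754132 0.52124455]
cap [([0.5168, -0.0278, 0.155], 0.91)]
screen [([0.5742, -0.0086, 0.2319], 0.9)]
t 3.45 tcp [ 0.5544 -0.0217  0.3596] yaw 99.49 q1,q6 [-10.4 -19.9] 
shift(mm) [ 1.6 19.1 -0.4] world d [18.6  4.7  0.4] turn [ 0.   -0.   -0.21] gap 0.059916617654905614 F [-0.6 -0.9  0.4]
```

View pics/w1.png

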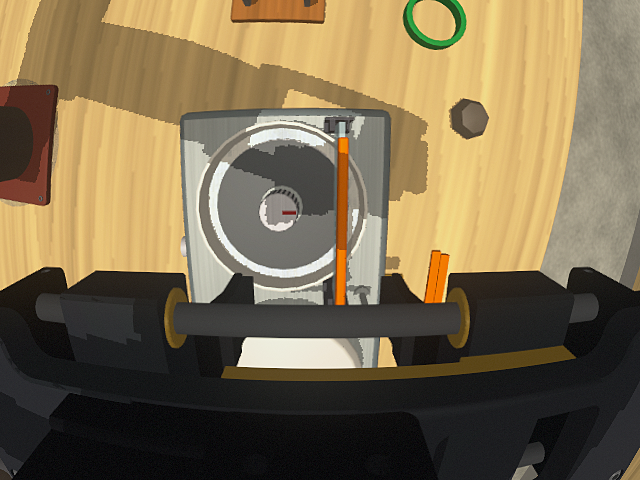

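The wrist view shows the cap's top at about (280,211) with the red mark pointing to (297,212). The trim runs from (343,138) down past (341,305), where the gripper hides its right end.

Run:
```python
from h import *
f=np.load("w1.npz"); im=f["im"]; a=(f["K"],f["R"],f["t"]); hsv=cv2.cvtColor(im,cv2.COLOR_RGB2HSV)
v,u=np.mgrid[:480,:640]
org=(hsv[...,0]<18)&(hsv[...,1]>190)&(abs(u-342)<15)&(v<306)&(v>125)
for lo,hi in((137,170),(170,200),(200,230),(230,260),(260,300)):
    m=org&(v>=lo)&(v<hi); P=onplane(np.c_[u[m],v[m]],.234,*a,True); print(u[m].min(),u[m].max(),P.mean(0).round(4),rectmm(P))
P=onplane(np.c_[u[org],v[org]],.234,*a,True); print("trim",rectmm(P)); 
i=np.argmax(P[:,1]); print("left end",P[i])
red=((hsv[...,0]<8)|(hsv[...,0]>170))&(hsv[...,1]>120)&(abs(u-285)<18)&(abs(v-212)<8)
P=onplane(np.c_[u[red],v[red]],.15,*a,True); print("mark",rectmm(P))
print("captop",onplane([[280,211],[260,211],[300,211],[280,231]],.15,*a,True).round(4))
```

```text
338 347 [0.5629 0.0445 0.234 ] (array([562.7,  45.1]), array([ 7. , 24.8]), 10.06)
337 347 [0.5665 0.021  0.234 ] (array([566.7,  20.9]), array([ 7.8, 22.7]), 10.1)
337 346 [ 0.5705 -0.0025  0.234 ] (array([570.5,  -2.5]), array([ 7.2, 23.3]), 10.31)
336 346 [ 0.5744 -0.0269  0.234 ] (array([574.6, -26.7]), array([ 8.1, 24.2]), 10.39)
335 345 [ 0.5794 -0.0562  0.234 ] (array([579.4, -56.5]), array([ 8.4, 34.7]), 10.56)
trim (array([571.7, -10.4]), array([  8.4, 137.4]), 9.71)
left end [0.56323431 0.0578326  0.234     ]
mark (array([525.3, -24. ]), array([13.3,  3.1]), 9.36)
captop [[ 0.5165 -0.0239  0.15  ]
 [ 0.4962 -0.0272  0.15  ]
 [ 0.5366 -0.0206  0.15  ]
 [ 0.5195 -0.0446  0.15  ]]
```

Emit:
play_rows --pt "1.4 9.6 0 0 0 -0.2 50" --pt "0 9.5 20 0 0 0 50" --pt "0 0 33 0 0 0 50" --pt "0 0 33 0 0 0 50" --pt "0 0 33 0 0 0 50" --pt "0 0 25 0 0 0 50" --pt "0 0 9 0 0 0 50" --pt "0 0 0 0 0 0 30" --pt "0 0 0 0 0 0 16" --pt "0 0 0 0 0 0 16" --newtons 20

```text
clock: 4.7
eef_pos: [0.5738, -0.0172, 0.2079]
tcp_rot: [0.644, 0.765, 0.001, 0.001]
ft_force: [0.2, 0.0, -0.2]
finger_gap: 0.028
gripper_force: 0.0
```

Run:
```python
from h import *
plan([.573,-.0165,.206],99.7)
im,d,K,Rm,t=cam("wrist"); cv2.imwrite("pics/w2.png",im[100:480,100:540,::-1])
```

```text
t 4.7 tcp [ 0.5738 -0.0172  0.2079] yaw 99.87 q1,q6 [ -9.6 -19.5] 
shift(mm) [ 0.8 -0.7  1.9] world d [-0.8  0.7 -1.9] turn [0.13 0.04 0.17] gap 0.027950574364924437 F [ 0.2  0.  -0.2]
```

View pics/w2.png

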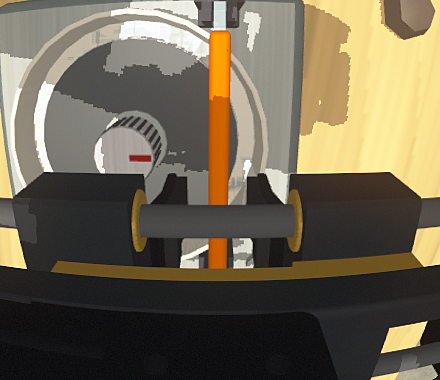

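The trim, at column ~218 of the crop, sits midway between the fingertips at ~187 and ~248. Closing the gripper now.

Emit:
play_rows --pt "0 0 0 0 0 0 12" --pt "0 0 0 0 0 0 8" --pt "0 0 0 0 0 0 4" --pt "0 0 0 0 0 0 0" --pt "0 0 0 0 0 0 0" --pt "0 0 0 0 0 0 0" --pt "0 0 0 0 0 0 0" --pt "0 0 0 0 0 0 0" --pt "0 0 -2 0 0 0 0" --pt "0 0 -3 0 0 0 0" --newtons 25

```text
clock: 6.0
eef_pos: [0.5727, -0.017, 0.2111]
tcp_rot: [0.644, 0.765, -0.0, -0.0]
ft_force: [0.4, 0.3, -2.0]
finger_gap: 0.0079
gripper_force: 24.9
```

Emit:
play_rows --pt "0 0 -5 0 0 0 0" --pt "0 0 -10 0 0 0 0" --pt "0 0 -15 0 0 0 0" --pt "0 0 -15 0 0 0 0" --pt "0 0 -15 0 0 0 0" --pt "0 0 -15 0 0 0 0" --pt "0 0 -15 0 0 0 0" --pt "0 0 -8 0 0 0 0" --pt "0 0 0 0 0 0 0" --pt "0 0 0 0 0 0 0"

```text
clock: 7.25
eef_pos: [0.5727, -0.017, 0.3088]
tcp_rot: [0.644, 0.765, -0.0, -0.001]
ft_force: [0.2, -0.9, -1.2]
finger_gap: 0.0079
gripper_force: 25.0
```

Run:
```python
from h import *
plan([.447,.308,.31],96.45)
```

```text
t 7.25 tcp [ 0.5727 -0.017   0.3088] yaw 99.87 q1,q6 [ -9.6 -19.5] 
shift(mm) [341.8 -68.1  -1. ] world d [-125.7  325.     1.2] turn [-0.07 -0.02  3.42] gap 0.007890419805630244 F [ 0.2 -0.9 -1.2]
```

Emit:
play_rows --pt "15 -3 0 0 0 0 0" --pt "30 -6 0 0 0 0 0" --pt "40 -8 0 0 0 0 0" --pt "45 -9 0 0 0 0 0" --pt "45 -9 0 0 0 0 0" --pt "45 -9 0 0 0 0 0" --pt "42 -8 0 0 0 0 0" --pt "38 -8 0 0 0 0 0" --pt "28 -5 0 0 0 0 0" --pt "14 -3 0 0 0 3.4 0"

```text
clock: 8.5
eef_pos: [0.4455, 0.3102, 0.309]
tcp_rot: [0.666, 0.746, -0.0, -0.0]
ft_force: [0.6, -0.4, -1.1]
finger_gap: 0.0077
gripper_force: 25.0
```

Emit:
play_rows --pt "0 0 0 0 0 0 0" --pt "0 0 10 0 0 0 0" --pt "0 0 20 0 0 0 0" --pt "0 0 25 0 0 0 0" --pt "0 0 25 0 0 0 0" --pt "0 0 15 0 0 0 0" --pt "0 0 5 0 0 0 0" --pt "0 0 0 0 0 0 0" --pt "0 0 0 0 0 0 0" --pt "0 0 0 0 0 0 0"

```text
clock: 9.75
eef_pos: [0.4479, 0.3085, 0.2105]
tcp_rot: [0.666, 0.746, 0.001, 0.0]
ft_force: [-0.6, -0.4, -1.9]
finger_gap: 0.0077
gripper_force: 25.0
```

Run:
```python
from h import *
plan([.447,.308,.2079-.134+.016],96.45)
im,d,K,Rm,t=cam("wrist"); cv2.imwrite("pics/w3.png",im[:,:,::-1]); np.savez("w3.npz",im=im,d=d,K=K,R=Rm,t=t)
im,d,K,Rm,t=cam("top"); cv2.imwrite("pics/t3.png",cv2.resize(im[250:370,160:320,::-1],(800,600),interpolation=2)); np.savez("t3.npz",im=im,d=d,K=K,R=Rm,t=t)
```

```text
t 9.75 tcp [0.4479 0.3085 0.2105] yaw 96.48 q1,q6 [26.2 19.8] 
shift(mm) [ -0.4  -1.1 120.6] world d [  -0.9   -0.5 -120.6] turn [ 0.09 -0.03  0.03] gap 0.0077167446208740035 F [-0.6 -0.4 -1.9]
```

View pics/w3.png

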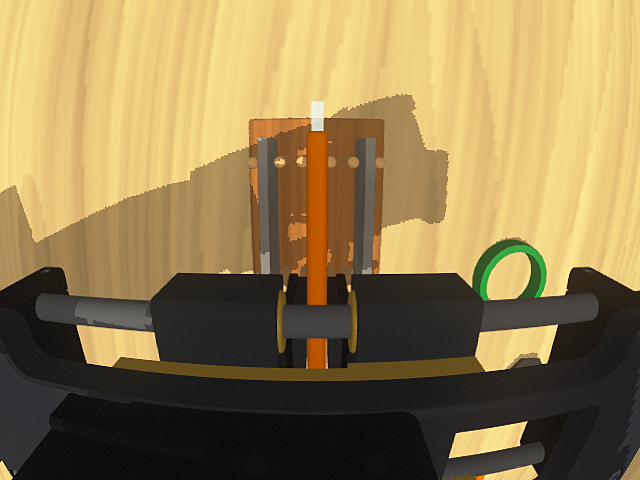

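The trim (columns 307–327) and the rack's tile pair (264 and 369, mean ~316.5) share the same centre line, so the screen is over the middle slot. Lowering it.

Emit:
play_rows --pt "0 -0.8 15 0 0 0 0" --pt "0 0 20 0 0 0 0" --pt "0 0 20 0 0 0 0" --pt "0 0 20 0 0 0 0" --pt "0 0 15 0 0 0 0" --pt "0 0 10 0 0 0 0" --pt "0 0 8 0 0 0 0" --pt "0 0 6 0 0 0 0" --pt "0 0 2 0 0 0 0" --pt "0 0 0 0 0 0 0"

```text
clock: 11.1
eef_pos: [0.4467, 0.3082, 0.0938]
tcp_rot: [0.666, 0.746, 0.0, 0.0]
ft_force: [-0.0, -0.7, -1.4]
finger_gap: 0.0078
gripper_force: 25.0
```

Emit:
play_rows --pt "0 0 1 0 0 0 0" --pt "0 0 1 0 0 0 0" --pt "0 0 1 0 0 0 0" --pt "0 0 0.5 0 0 0 0" --pt "0 0 0 0 0 0 0" --pt "0 0 0 0 0 0 0" --pt "0 0 0 0 0 0 12" --pt "0 0 0 0 0 0 18" --pt "0 0 0 0 0 0 24" --pt "0 0 0 0 0 0 24"

```text
clock: 12.35
eef_pos: [0.4466, 0.3082, 0.0901]
tcp_rot: [0.666, 0.746, 0.0, 0.0]
ft_force: [0.4, -0.0, -0.5]
finger_gap: 0.0228
gripper_force: 0.0
```

Run:
```python
from h import *
plan([.447,.308,.25],96.45)
im,d,K,Rm,t=cam("side"); cv2.imwrite("pics/s4.png",cv2.resize(im[240:480,200:500,::-1],(750,600),interpolation=2))
```

```text
t 12.35 tcp [0.4466 0.3082 0.0901] yaw 96.48 q1,q6 [26.3 19.8] 
shift(mm) [  -0.2    0.4 -159.9] world d [  0.4  -0.2 159.9] turn [ 0.01 -0.    0.03] gap 0.02275145740812742 F [ 0.4 -0.  -0.5]
```

View pics/s4.png

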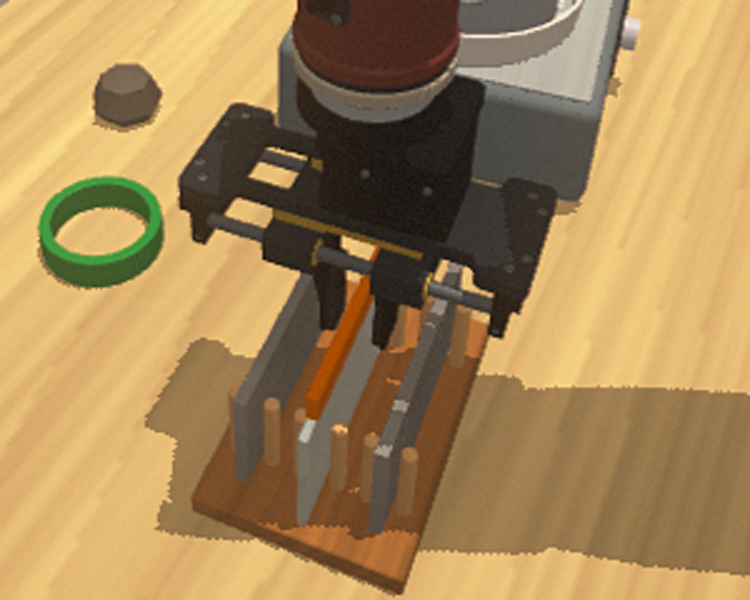

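The screen stands upright in the middle slot with the fingers open clear of it. Withdrawing straight up and going to the cap.

Emit:
play_rows --pt "0 0 0 0 0 0 24" --pt "0 0 -8 0 0 0 24" --pt "0 0 -15 0 0 0 24" --pt "0 0 -30 0 0 0 24" --pt "0 0 -45 0 0 0 30" --pt "0 0 -50 0 0 0 60" --pt "0 0 -32 0 0 0 60" --pt "-20 2 0 0 0 0 60" --pt "-40 5 0 0 0 0 60" --pt "-50 6 0 0 0 0 60"

```text
clock: 13.65
eef_pos: [0.4713, 0.1988, 0.2693]
tcp_rot: [0.665, 0.746, -0.001, -0.0]
ft_force: [1.2, -0.6, 0.7]
finger_gap: 0.0594
gripper_force: 0.0
```

Run:
```python
from h import *
im,d,K,Rm,t=cam("top"); hsv=cv2.cvtColor(im,cv2.COLOR_RGB2HSV); v,u=np.mgrid[:480,:640]
org=(hsv[...,0]<14)&(hsv[...,1]>170)&(hsv[...,2]>90)&(u>190)&(u<290)&(v>290)&(v<345)
P=onplane(np.c_[u[org],v[org]],.116,K,Rm,t); print("trim in rack",len(P),rectmm(P))
plan([.514,-.026,.27],0)
```

```text
trim in rack 0 (array([0., 0.]), array([0., 0.]), 0.0)
t 13.7 tcp [0.4728 0.1932 0.2691] yaw 96.35 q1,q6 [13.6  7.2] 
shift(mm) [-2.225e+02  1.670e+01  2.000e-01] world d [  41.2 -219.2    0.9] turn [ 0.19  0.27 96.35] gap 0.059497690849942976 F [ 3.9 -3.5  0.4]
```

Emit:
play_rows --pt "-50 4 0 0 0 0 60" --pt "-55 4 0 0 0 0 60" --pt "-55 4 0 0 0 0 60" --pt "-42 3 0 0 0 0 60" --pt "-20.5 1.7 0 0 0 0 60" --pt "0 0 0 0 0 10 60" --pt "0 0 0 0 0 10 60" --pt "0 0 0 0 0 10 60" --pt "0 0 0 0 0 0 70" --pt "0 0 0 0 0 0 70"

```text
clock: 14.95
eef_pos: [0.5132, -0.0191, 0.2696]
tcp_rot: [0.836, 0.549, -0.0, -0.0]
ft_force: [0.3, 0.4, 0.8]
finger_gap: 0.0686
gripper_force: 0.0
```

Run:
```python
from h import *
im,d,K,Rm,t=cam("wrist"); cv2.imwrite("pics/w5.png",im[:,:,::-1]); np.savez("w5.npz",im=im,d=d,K=K,R=Rm,t=t)
print([(x["centre"],x["p"]) for x in manip.search_frame("wrist","cap")[:2]])
m=manip.regions_of("wrist","cap")[0]["mask"]; v,u=np.nonzero(m)
g=cv2.cvtColor(im,cv2.COLOR_RGB2GRAY); k=m&(g>np.percentile(g[m],40)); 
print(u.min(),u.max(),v.min(),v.max())
im,d,K2,R2,t2=cam("top"); hsv=cv2.cvtColor(im,cv2.COLOR_RGB2HSV); vv,uu=np.mgrid[:480,:640]
org=(hsv[...,0]<14)&(hsv[...,1]>170)&(hsv[...,2]>90)&(uu>190)&(uu<290)&(vv>290)&(vv<345)
P=onplane(np.c_[uu[org],vv[org]],.116,K2,R2,t2); print("trim in rack",len(P),rectmm(P))
plan([.514,-.026,.27],0)
```

```text
[([0.5184, -0.0224, 0.1545], 0.85), ([0.5346, -0.0074, 0.109], 0.74)]
297 347 211 266
trim in rack 226 (array([445.7, 306. ]), array([  9.6, 143.6]), 6.78)
t 15.15 tcp [ 0.5135 -0.0189  0.27  ] yaw 66.55 q1,q6 [-10.9  12.5] 
shift(mm) [-6.3  3.3 -0. ] world d [ 0.5 -7.1  0. ] turn [-0.000e+00  1.000e-02  6.655e+01] gap 0.07006598977679812 F [-0.9  0.8  0.1]
```

View pics/w5.png

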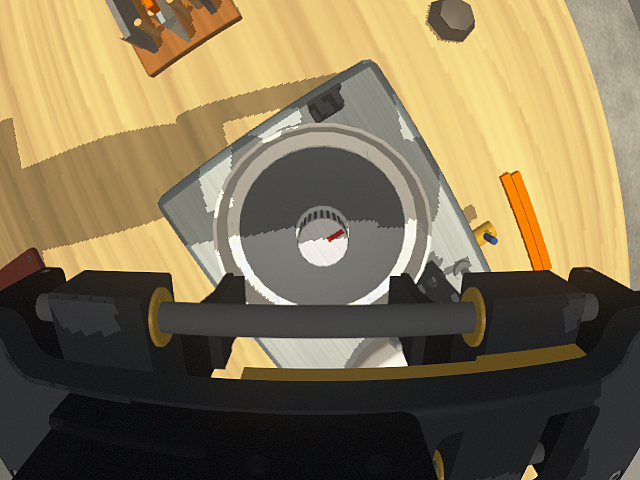

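The cap's top circle is centred near (322,242) with the mark at (337,236). The disc spans columns 240–406, and the rack and stone are undisturbed.

Run:
```python
from h import *
f=np.load("w5.npz"); im=f["im"]; a=(f["K"],f["R"],f["t"]); hsv=cv2.cvtColor(im,cv2.COLOR_RGB2HSV); v,u=np.mgrid[:480,:640]
c=(((hsv[...,1]<50)&(im[...,0]>165))|((hsv[...,1]>120)&(im[...,0]>100)))&(np.hypot(u-322,v-242)<29)
n,l,s,_=cv2.connectedComponentsWithStats(c.astype(np.uint8)); k=1+np.argmax(s[1:,4]); q=l==k; print(s[k])
P=onplane(np.c_[u[q],v[q]],.15,*a,True); print(cv2.minEnclosingCircle((P[:,:2]*1000).astype(np.float32)),P.mean(0).round(4))
print(onplane([[322,242],[337,236]],.15,*a,True).round(4))
```

```text
[ 298  229   50   37 1137]
((514.1268310546875, -25.80711555480957), 19.491018295288086) [ 0.5131 -0.0314  0.15  ]
[[ 0.514  -0.025   0.15  ]
 [ 0.5266 -0.0252  0.15  ]]
```

Emit:
play_rows --pt "-6.3 3.3 0 0 0 0 70" --pt "0 0 0 0 0 9.5 70" --pt "0 0 10 0 0 9.5 70" --pt "0 0 10 0 0 9.5 70" --pt "0 0 15 0 0 9.5 70" --pt "0 0 15 0 0 9.5 70" --pt "0 0 15 0 0 9.5 70" --pt "0 0 15 0 0 9.5 70" --pt "0 0 0 0 0 0 70" --pt "0 0 0 0 0 0 70"

```text
clock: 16.4
eef_pos: [0.5144, -0.0263, 0.1907]
tcp_rot: [1.0, 0.001, 0.0, 0.0]
ft_force: [0.3, -0.6, -0.1]
finger_gap: 0.0699
gripper_force: 0.0
```

Run:
```python
from h import *
plan([.514,-.0258,.122],0)
```

```text
t 16.4 tcp [ 0.5144 -0.0263  0.1907] yaw 0.16 q1,q6 [-11.7  78.1] 
shift(mm) [-0.5 -0.5 68.7] world d [ -0.4   0.5 -68.7] turn [ 0.01 -0.04  0.16] gap 0.06989932272010702 F [ 0.3 -0.6 -0.1]
```

Emit:
play_rows --pt "-0.4 -0.5 14 0 0 0 70" --pt "0 0 20 0 0 0 70" --pt "0 0 20 0 0 0 65" --pt "0 0 12 0 0 0 60" --pt "0 0 2.7 0 0 0 55" --pt "0 0 0 0 0 0 48" --pt "0 0 0 0 0 0 44" --pt "0 0 0 0 0 0 38" --pt "0 0 0 0 0 0 34" --pt "0 0 0 0 0 0 34" --newtons 15

```text
clock: 17.65
eef_pos: [0.5142, -0.0258, 0.122]
tcp_rot: [1.0, -0.0, 0.001, 0.0]
ft_force: [-0.9, -1.1, 3.3]
finger_gap: 0.0395
gripper_force: 15.0
```

Run:
```python
from h import *
plan([.514,-.0258,.122],0); s=manip.state(); print(s["torque"],s["gripper_force"])
```

```text
t 17.65 tcp [ 0.5142 -0.0258  0.122 ] yaw -0.03 q1,q6 [-11.6  78.4] 
shift(mm) [-0.2  0.   0. ] world d [-0.2 -0.  -0. ] turn [ 0.03 -0.07 -0.03] gap 0.03946119553696443 F [-0.9 -1.1  3.3]
[-0.24340209  0.10695153  0.01630825] 15.000436990521848
```

Emit:
play_rows --pt "0 0 0 0 0 -2.5 34" --pt "0 0 -0.1 0 0 -2.5 34" --pt "0 0 -0.1 0 0 -2.5 34" --pt "0 0 -0.1 0 0 -2.5 34" --pt "0 0 -0.1 0 0 -2.5 34" --pt "0 0 -0.1 0 0 -2.5 34" --pt "0 0 -0.1 0 0 -2.5 34" --pt "0 0 -0.1 0 0 -2.5 34" --pt "0 0 0 0 0 0 34" --pt "0 0 0 0 0 0 34"

```text
clock: 18.9
eef_pos: [0.5131, -0.0271, 0.1219]
tcp_rot: [0.985, 0.173, -0.001, 0.001]
ft_force: [-2.8, -7.2, 0.5]
finger_gap: 0.0399
gripper_force: 15.0
```

Run:
```python
from h import *
plan([.514,-.0258,.122],0); s=manip.state(); print(s["torque"],s["gripper_force"],s["joint_efforts"])
```

```text
t 18.9 tcp [ 0.5131 -0.0271  0.1219] yaw 19.92 q1,q6 [-11.7  58.4] 
shift(mm) [ 1.2 -0.9 -0.1] world d [0.9 1.3 0.1] turn [ 0.13  0.09 19.92] gap 0.03985768251620666 F [-2.8 -7.2  0.5]
[-1.07545968  0.32508213 -0.39620056] 15.000033277028706 [  3.83028656 -37.77809501 -35.44313192   2.01158211  -0.23889704
  -0.40515468]
```

The torque rose to −0.4 Nm against the counter-clockwise turn, which looks like the stop. Trying the other way.

Emit:
play_rows --pt "0 0 0 0 0 4 34" --pt "0 0 0 0 0 4 34" --pt "0 0 0 0 0 4 34" --pt "0 0 0 0 0 4 34" --pt "0 0 -0.1 0 0 4 34" --pt "0 0 -0.1 0 0 4 34" --pt "0 0 -0.2 0 0 4 34" --pt "0 0 -0.2 0 0 4 34" --pt "0 0 -0.2 0 0 4 34" --pt "0 0 -0.2 0 0 4 34"

```text
clock: 20.15
eef_pos: [0.5135, -0.0255, 0.1229]
tcp_rot: [0.985, -0.175, -0.0, -0.0]
ft_force: [-0.5, -1.4, -0.2]
finger_gap: 0.04
gripper_force: 15.0
```

Run:
```python
from h import *
plan([.514,-.0258,.122],0); s=manip.state(); print(s["torque"],s["gripper_force"],s["joint_efforts"])
im,*_=cam("wrist"); cv2.imwrite("pics/w6.png",im[120:400,180:460,::-1])
```

```text
t 20.15 tcp [ 0.5135 -0.0255  0.1229] yaw -20.16 q1,q6 [-11.6  98.5] 
shift(mm) [0.6 0.1 0.9] world d [ 0.5 -0.3 -0.9] turn [-0.000e+00  2.000e-02 -2.016e+01] gap 0.040043740288128266 F [-0.5 -1.4 -0.2]
[-0.016384    0.07772642  0.00318638] 14.998361528269015 [  0.26048544 -37.97745466 -35.42319775   0.20105861  -0.07620812
  -0.72703818]
```

View pics/w6.png

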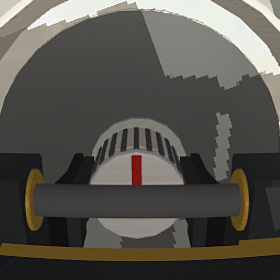

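The torque is zero and the red mark, now pointing image-up along the tool's x, shows the cap has turned about 30° clockwise. So the thread is left-handed and clockwise loosens it. Joint 6 has too little room left, so I'm regripping.

Emit:
play_rows --pt "0 0 0 0 0 0 50" --pt "0 0 0 0 0 0 54" --pt "0 0 0 0 0 0 54" --pt "0 0 0 0 0 -10.5 54" --pt "0 0 0 0 0 -10.5 54" --pt "0 0 0 0 0 -10.5 54" --pt "0 0 0 0 0 -10.5 54" --pt "0 0 0 0 0 -10.5 54" --pt "0 0 0 0 0 -10.5 54" --pt "0 0 0 0 0 -10.5 54"

```text
clock: 21.45
eef_pos: [0.5136, -0.0254, 0.123]
tcp_rot: [0.892, 0.453, -0.0, -0.0]
ft_force: [-0.5, -0.5, -0.2]
finger_gap: 0.054
gripper_force: 0.0
```

Emit:
play_rows --pt "0 0 0 0 0 -10.5 54" --pt "0 0 0 0 0 -10.5 54" --pt "0 0 0 0 0 -10.5 54" --pt "0 0 0 0 0 -10.5 54" --pt "0 0 0 0 0 -10.5 54" --pt "0 0 0 0 0 -10.5 54" --pt "0 0 0 0 0 -10.5 54" --pt "0 0 0 0 0 -10.5 54" --pt "0 0 0 0 0 -6 54" --pt "0 0 0 0 0 0 54"

```text
clock: 22.7
eef_pos: [0.5136, -0.0255, 0.123]
tcp_rot: [0.314, 0.95, 0.0, -0.0]
ft_force: [0.7, -0.4, -0.4]
finger_gap: 0.0542
gripper_force: 0.0
```

Run:
```python
from h import *
plan([.514,-.0258,.123],0)
```

```text
t 22.7 tcp [ 0.5136 -0.0255  0.123 ] yaw 143.43 q1,q6 [-11.6 -65.1] 
shift(mm) [-0.5 -0.1 -0. ] world d [ 0.4 -0.3  0. ] turn [-1.0000e-02 -0.0000e+00  1.4343e+02] gap 0.054164369056330125 F [ 0.7 -0.4 -0.4]
```

Emit:
play_rows --pt "-0.4 -0.1 0 0 0 0 46" --pt "0 0 0 0 0 0 42" --pt "0 0 0 0 0 0 38" --pt "0 0 0 0 0 0 34" --pt "0 0 0 0 0 0 34" --pt "0 0 0 0 0 0 34" --pt "0 0 -0.4 0 0 8 34" --pt "0 0 -0.4 0 0 8 34" --pt "0 0 -0.45 0 0 8 34" --pt "0 0 -0.45 0 0 8 34"

```text
clock: 23.95
eef_pos: [0.5142, -0.0257, 0.1249]
tcp_rot: [0.565, 0.825, 0.0, 0.0]
ft_force: [0.9, 0.7, 0.3]
finger_gap: 0.0388
gripper_force: 15.0
```

Run:
```python
from h import *
plan([.514,-.0258,.123],0);s=manip.state(); print(s["torque"],s["gripper_force"])
```

```text
t 23.95 tcp [ 0.5142 -0.0257  0.1249] yaw 111.21 q1,q6 [-11.7 -32.9] 
shift(mm) [-0.  -0.2  1.9] world d [-0.2 -0.1 -1.9] turn [ 3.0000e-02 -4.0000e-02  1.1121e+02] gap 0.038824961135816294 F [0.9 0.7 0.3]
[ 0.13112705 -0.2883308   0.01398755] 14.988255180796841
```

Emit:
play_rows --pt "0 0 -0.5 0 0 10 34" --pt "0 0 -0.53 0 0 10 34" --pt "0 0 -0.53 0 0 10 34" --pt "0 0 -0.53 0 0 10 34" --pt "0 0 -0.53 0 0 10 34" --pt "0 0 -0.53 0 0 10 34" --pt "0 0 -0.53 0 0 10 34" --pt "0 0 -0.53 0 0 10 34" --pt "0 0 -0.53 0 0 10 34" --pt "0 0 -0.53 0 0 10 34"

```text
clock: 25.2
eef_pos: [0.5146, -0.0263, 0.1303]
tcp_rot: [0.995, 0.097, 0.001, 0.0]
ft_force: [2.3, -0.8, 0.9]
finger_gap: 0.0388
gripper_force: 15.0
```

Run:
```python
from h import *
plan([.514,-.0258,.123],0);s=manip.state(); print(s["torque"],s["gripper_force"])
im,*_=cam("wrist"); cv2.imwrite("pics/w7.png",im[120:400,180:460,::-1])
```

```text
t 25.2 tcp [ 0.5146 -0.0263  0.1303] yaw 11.14 q1,q6 [-11.7  67.2] 
shift(mm) [-0.5 -0.6  7.3] world d [-0.6  0.5 -7.3] turn [ 0.06 -0.08 11.14] gap 0.03876446030881371 F [ 2.3 -0.8  0.9]
[-0.14476008 -0.23608122  0.00613232] 14.985931343544507
```

View pics/w7.png

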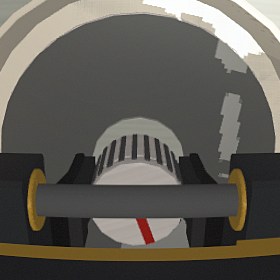

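The red mark now points about 160° clockwise of where it started, so the cap should be free. Turning a little more, then lifting gently.

Emit:
play_rows --pt "0 0 -0.4 0 0 6 34" --pt "0 0 -0.4 0 0 6 34" --pt "0 0 -1 0 0 0 34" --pt "0 0 -1 0 0 0 34" --pt "0 0 -1 0 0 0 34" --pt "0 0 -2 0 0 0 34" --pt "0 0 -2 0 0 0 34" --pt "0 0 -3 0 0 0 34" --pt "0 0 -3 0 0 0 34" --pt "0 0 -3 0 0 0 34" --newtons 20

```text
clock: 26.5
eef_pos: [0.5135, -0.0255, 0.1469]
tcp_rot: [1.0, -0.004, -0.0, -0.0]
ft_force: [0.1, -0.3, -1.3]
finger_gap: 0.0389
gripper_force: 20.0
```

Free: the only load is the cap's weight. Lifting it clear.

Emit:
play_rows --pt "0 0 -5 0 0 0 34" --pt "0 0 -8 0 0 0 34" --pt "0 0 -10 0 0 0 34" --pt "0 0 -12 0 0 0 34" --pt "0 0 -12 0 0 0 34" --pt "0 0 -12 0 0 0 34" --pt "0 0 -8 0 0 0 34" --pt "0 0 -4 0 0 0 34" --pt "0 0 0 0 0 0 34" --pt "0 0 0 0 0 0 34"

```text
clock: 27.75
eef_pos: [0.5136, -0.0258, 0.2173]
tcp_rot: [1.0, -0.005, -0.0, -0.0]
ft_force: [0.2, 0.2, -1.8]
finger_gap: 0.0392
gripper_force: 20.0
```

Run:
```python
from h import *
plan([.514,-.0258,.123],0)
a,ad,*_=cam("side"); cv2.imwrite("pics/s8.png",a[:,:,::-1])
```

```text
t 27.75 tcp [ 0.5136 -0.0258  0.2173] yaw -0.53 q1,q6 [-11.7  78.9] 
shift(mm) [ 0.5  0.  94.3] world d [  0.4  -0.  -94.3] turn [-0.01  0.05 -0.53] gap 0.03922386430998635 F [ 0.2  0.2 -1.8]
```

View pics/s8.png

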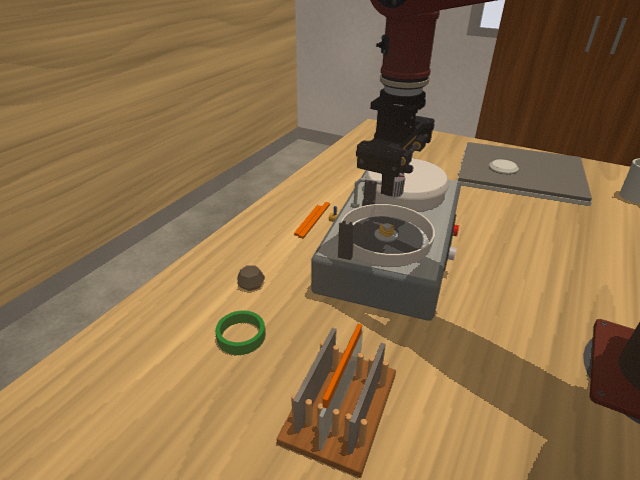

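The cap is in the gripper at (397,186), well above the bare brass nose at (386,232). The screen stands in the rack's middle slot at (343,365), and the tape, stone and strips haven't moved.

```bash
python3 -c "
from cell import manip
print(manip.close_job())"
```

```text
the job is handed in; nothing more can be done
None
```

I handed the job in with the screen standing in the rack's middle slot and the cap unscrewed (left-handed thread, so clockwise loosens it), held in the gripper about 95 mm above its seat; the hand-in returned no verdict.

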